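# Select the marked feed on a strip feeder's gate lever

## Task

Push the strip feeder's gate lever with the fingertips, out of the middle slot and through the H-gate, into the corner slot marked by the tall index post, until it is fully home. Do not grip or force the knob, do not run the lever into any other corner slot on the way, and leave the post, the plugs and everything else on the bench where they are.

Things in the scene. Friction and masses are not known exactly. Their poses are not given: they have to be found in the camera images.
- gearbox: Feed gearbox of a strip feeder, bolted down: grey housing, bare metal cover 156 mm (its x) by 132 mm (its y), cover top 125 mm above the bench. Origin: on the bench under the gate's centre; z up. A motor sticks out 100 mm from its +x side, feed rollers 55 mm from its +y side, all lower than the cover.
- gate (a point): Centre of the shift gate cut in the cover, at the cover's top, axes as the gearbox. Three slots along x at y = -29, 0, +29 mm, each 14 mm wide and reaching x = -36 to +36 mm, joined by one 14 mm cross passage along y at x = 0 (neutral). So: a middle slot and four corner slots (+x+y, +x-y, -x+y, -x-y). The tongues between slots have rounded ends.
- knob: Black plastic knob of the lever, 34 mm diameter, 40 mm tall; origin at its centre, 215 mm above the bench when upright. It sits on a 10 mm steel rod that comes up through the gate and pivots at the gearbox's origin (bench level), so it swings on a 215 mm radius, up to 49 mm from upright either way.
- shift (a joint): Lean of the lever along the gearbox's x, rad: 0 neutral (in the cross passage), +0.228 fully home at the +x end of a slot, -0.228 at the -x end. Knob offset along gearbox x = 215 mm * sin(shift). Starts anywhere along the middle slot. Stays where it is left (dry friction, about 2.5 N at the knob; no spring).
- cross (a joint): Lean along the gearbox's y, rad: 0 middle slot, +0.228 the +y slots, -0.228 the -y slots. Knob offset along y = 215 mm * cos(shift) * sin(cross). Dry friction, about 2.5 N at the knob, no spring. Changes freely only within 0.016 rad of shift = 0 (the rounded tongues guide a slightly worse aim); play in a slot +-0.016 rad.
- index_post: The tall index post: dark steel, 38 mm tall, 16 mm stem with a 26 mm round head, standing loose on the cover just beyond the closed end of one corner slot, at x = +-60, y = +-29 mm in the gearbox frame. The slot with the same signs is the marked one. Origin: centre of its underside.
- plug_a: Low blank plug: dark steel disc, 18 mm diameter, 6 mm tall, standing loose beyond the end of one of the three unmarked corner slots. Origin: centre of its underside.
- plug_b: Low blank plug: dark steel disc, 18 mm diameter, 6 mm tall, standing loose beyond the end of one of the three unmarked corner slots. Origin: centre of its underside.
- plug_c: Low blank plug: dark steel disc, 18 mm diameter, 6 mm tall, standing loose beyond the end of one of the three unmarked corner slots. Origin: centre of its underside.
- spare_knob: Bystander: spare black knob, 34 mm diameter, 40 mm tall, standing loose on the bench at the gearbox's -y side. Origin: centre of its underside.
- busbar: Bystander: flat copper bar 120 x 22 x 5 mm lying beyond the gearbox. Origin: centre of its underside.
- driver: Bystander: screwdriver lying on the robot's side of the gearbox. Origin: at bench level under its middle.
- collar: Bystander: steel collar, 44 mm diameter, 16 mm tall, at the gearbox's +y side. Origin: centre of its underside.
- module: Bystander: black battery module 100 x 150 x 50 mm with white pads, on the right. Origin: centre of its underside.
- wrench: Bystander: wrench lying on the left. Origin: at bench level under its middle.
- grease_jar: Bystander: jar, 60 mm diameter, 70 mm tall, on the left. Origin: centre of its underside.
Mind the look-alikes: they are no part of the job. What is shaped like the index_post but white or yellow is not meant.

How it is judged (in metres and radians):
At the end, for the whole second after the job is handed in: Lever in the corner slot on the index post's side (gearbox x and y signs): cross at least 0.17 rad that way, shift at least 0.195 of its 0.228 rad; knob at rest (under 10 mm/s); post and plugs within 6 mm and other loose things within 20 mm of where they started ((((x of index_post in the frame of gearbox above 0 m and y of index_post in the frame of gearbox above 0 m) and (value of joint shift above 0.195 rad and value of joint cross above 0.17 rad)) or ((x of index_post in the frame of gearbox above 0 m and y of index_post in the frame of gearbox below 0 m) and (value of joint shift above 0.195 rad and value of joint cross below -0.17 rad)) or ((x of index_post in the frame of gearbox below 0 m and y of index_post in the frame of gearbox above 0 m) and (value of joint shift below -0.195 rad and value of joint cross above 0.17 rad)) or ((x of index_post in the frame of gearbox below 0 m and y of index_post in the frame of gearbox below 0 m) and (value of joint shift below -0.195 rad and value of joint cross below -0.17 rad))) and linear speed of knob below 0.01 m/s and distance of each of index_post, plug_a, plug_b, plug_c from where it was at the start of the episode below 0.006 m and distance of each of module, driver, wrench, busbar, spare_knob, grease_jar, collar from where it was at the start of the episode below 0.02 m); the robot touches nothing.
It fails at once if the lever is run into a corner slot other than the marked one (((value of joint shift above 0.12 rad and value of joint cross above 0.17 rad) and not (x of index_post in the frame of gearbox above 0 m and y of index_post in the frame of gearbox above 0 m)) or ((value of joint shift above 0.12 rad and value of joint cross below -0.17 rad) and not (x of index_post in the frame of gearbox above 0 m and y of index_post in the frame of gearbox below 0 m)) or ((value of joint shift below -0.12 rad and value of joint cross above 0.17 rad) and not (x of index_post in the frame of gearbox below 0 m and y of index_post in the frame of gearbox above 0 m)) or ((value of joint shift below -0.12 rad and value of joint cross below -0.17 rad) and not (x of index_post in the frame of gearbox below 0 m and y of index_post in the frame of gearbox below 0 m))).
It fails at once if the knob is gripped or forced: more than 36 N between fingers and knob (contact force between knob and the fingers above 36 N).
It fails at once if the index post or a plug is lifted or shoved more than 8 mm (distance of any of index_post, plug_a, plug_b, plug_c from where it was at the start of the episode above 0.008 m).
It fails at once if another loose thing on the bench is lifted or shoved more than 25 mm (distance of any of module, driver, wrench, busbar, spare_knob, grease_jar, collar from where it was at the start of the episode above 0.025 m).
It also fails if it takes over 56 s, if anything falls off the work surface, if the arm or the gripper's body presses on something with over 40 N, if the wrist force passes 120 N, or if a joint passes its speed limit or range.

## Robot

A 6-joint arm with a two-finger parallel gripper is mounted at the origin on the work surface. World frame = base frame: x ahead of the robot, y to its left, z up, the work surface at z = 0. Lengths are in m, angles in degrees, forces in N, time in s.
With the tool pointing down it reaches from about 0.25 to 0.725 m from the base axis. Payload 9.7 kg.
Tool frame: the origin (TCP) lies midway between the tips of the shut fingers; the grasp point (between the pads) lies 19 mm behind it; z points along the fingers, y is the line along which they close (so a half turn about z gives the same grasp; the last joint's range is limited). The gripper opens to 85 mm and grips with 20 to 120 N. Pads are 22 mm wide; open, the fingers measure 114 mm over their backs; the gripper's body (76 mm by 85 mm) begins 54 mm behind the grasp point. The pads swing forward as they close: fully open they stand 13 mm farther back than shut.
Start: joints at [68.354, 4.979, 10.078, 95.1, 0, 90], TCP at [0.203, 0.511, 0.231] pointing down, gripper open.
Joint ranges: [-179.16, 179.16], [-48.56, 103.87], [-65.8, 70.77], [-126.05, 130.52], [-82.76, 87.17], [-180, 180]. Speed limits (degrees/s): [127.2, 127.2, 147.25, 180, 180, 180].

## Interface

Orientations are given as [roll, pitch, yaw] about the fixed x, y, z axes, in that order (R = Rz(yaw) Ry(pitch) Rx(roll)).
In Python, from workcell import bot gives the robot as it stands. The module is installed in compiled form; this text tells all that it offers.
- The arm moves only by the tool send_rows, never from a script. Its argument "moves" is one flat list of numbers, 7 for each row, row after row: the shift along the world's x, y, z normalised to -1 to 1, where 1 is 0.025 m, then the turn, a rotation vector about the world's x, y, z normalised to -1 to 1, where 1 is 0.15 rad, then the closure, from -1 (fully open) to 1 (shut), so that 0 is half open. A call has 1 to 8 rows; each row shifts and turns the commanded pose from where the row before left it; what a row does not reach is not made up. A row lasts 1/8 s, in which the tool goes at most 62.5 mm and 10.7 degrees, less where a joint would pass 70% of its speed; a pose out of reach is approached as far as the arm can. A call with a number of a shift or a turn outside -1 to 1 is refused whole. A call with a gripper value outside its range is refused whole. The fingers move at their own pace and stop on an object; "squeeze" is the grip in N (left out, the last holds). Time passes only in rows, so rows that do not move let the fingers close. It gives the time, the measured TCP pose, the force, the opening and the grip force at its end, in the units of the state.
- bot.get_obs(): the state, without advancing time (a new reading comes with each control period).
- bot.camera(name): name is "side" or "top" or "wrist"; returns a dict with "color" (400x640x3 uint8, red, green, blue), "camera_matrix" (3x3 intrinsics, pixels), "R" (3x3) and "t" (3): a world point X has camera coordinates R X + t. Camera axes: x right, y down, z forward; pixel columns grow to the right and rows downward; lengths in m; the calibration is good to about 2 mm. A picture is of the moment at which its call begins. There is no depth.
- bot.job_done(): hands the job in; it is judged then, once.
Trained networks look in the newest picture that a camera, given by its name, has taken for a name from the list of things; names that differ only in an ending like _2 or _b are one class to them, and where a whole thing is asked for, a point or a joint stands for the part that bears it (a point fixed in the world has none). Each returns a list of dicts, best first, with "p" (0 to 1); they miss things now and then, are a little off and sometimes report something else, mostly with a low value. They report only what shows in the picture. A call takes as long as a camera call. They do not tell look-alikes from the thing itself.
- bot.boxes_of(camera, query): "extent" ([left, top, right, bottom] in pixels, round what is visible of it).
- bot.trace(camera, query): "region" (400x640 bool, what is visible of it) and "extent" ([left, top, right, bottom] in pixels, round what is visible of it).
- bot.landmark_of(camera, query): "pixel" ([column, row] in pixels: a listed point, or the origin of a listed thing).
The state is a dict: "time": time; "q": joint angles; "qd": joint speeds; "joint_efforts": joint torques, N m; "ee_pos": TCP position; "tcp_rot": TCP orientation; "wrist_force": force on the tool from outside, world axes, zero at the start; "torque": the same for the moment, N m; "opening": finger opening in m; "grasp_force": force on a finger pad.
Only numpy, scipy, OpenCV 4.12 (cv2) and the standard library are available. Lean on these libraries where they do the work, as an engineer would, in place of code of your own. Each camera call takes 0.05 s, during which the arm holds its last target. There are 200 camera calls.

## Working session

There is one attempt and no reset: what is moved stays moved. The work goes in short steps, Python scripts to look and compute and a tool call to move; the robot and the scene stay as the last step left them, time stands still between calls to the robot, and variables do not carry over. Pictures are saved under pics/ and viewed, at most 11 in all, crops included, and the job is handed in when it is done.

Besides the shell and the picture viewer there is one more tool, called after "Request:" as name(argument=value, ...), one argument or row to a line, values as JSON. send_rows: Moves the arm, as the interface text tells. Its arguments: {"type":"object","properties":{"moves":{"type":"array"},"squeeze":{"type":"number"}},"required":["moves"]}

```bash
mkdir -p pics
cat > h.py <<'E'
import numpy as np,cv2
from workcell import bot
def ray(c,px):
    K,R,t=map(np.array,(c["camera_matrix"],c["R"],c["t"]))
    d=R.T@np.linalg.inv(K)@np.array([px[0],px[1],1.]); return -R.T@t,d
def onz(c,px,z):
    o,d=ray(c,px); return o+d*(z-o[2])/d[2]
def proj(c,X):
    p=np.array(c["camera_matrix"])@(np.array(c["R"])@np.array(X)+np.array(c["t"])); return p[:2]/p[2]
def tri(cs,pxs):
    A=np.zeros((3,3));b=np.zeros(3)
    for c,p in zip(cs,pxs):
        o,d=ray(c,p);d/=np.linalg.norm(d);M=np.eye(3)-np.outer(d,d);A+=M;b+=M@o
    return np.linalg.solve(A,b)
def save(c,n): cv2.imwrite("pics/"+n+".png",cv2.cvtColor(c["color"],cv2.COLOR_RGB2BGR))
E
python3 - <<'E'
from h import *
for n in("top","side"):
    c=bot.camera(n);save(c,n+"1"); print(n,-np.array(c["R"]).T@c["t"])
    for q in("gearbox","gate","knob","index_post","plug_a","spare_knob"):
        for r in bot.landmark_of(n,q)[:4]: print(q,np.round(r["pixel"]),round(r["p"],2),np.round(onz(c,r["pixel"],dict(gearbox=0,gate=.125,knob=.21,index_post=.125,plug_a=.125,spare_knob=0)[q]),3))
print(bot.get_obs())
E
```

```text
top [ 0.36922102 -0.00247848  1.2227043 ]
gearbox [363. 221.] 0.84 [ 0.559 -0.125  0.   ]
gate [365. 212.] 0.59 [ 0.566 -0.119  0.125]
knob [381. 225.] 0.59 [ 0.516 -0.152  0.21 ]
knob [370. 200.] 0.49 [ 0.582 -0.126  0.21 ]
index_post [410. 224.] 0.64 [ 0.527 -0.246  0.125]
index_post [417. 184.] 0.42 [ 0.644 -0.276  0.125]
index_post [363. 190.] 0.4 [ 0.633 -0.117  0.125]
index_post [199. 262.] 0.39 [0.439 0.359 0.125]
plug_a [345. 196.] 0.59 [ 0.615 -0.064  0.125]
plug_a [366. 233.] 0.55 [ 0.506 -0.12   0.125]
plug_a [381. 224.] 0.47 [ 0.53  -0.164  0.125]
spare_knob [400. 203.] 0.46 [ 0.615 -0.246  0.   ]
spare_knob [457. 228.] 0.25 [ 0.525 -0.422  0.   ]
side [ 0.13524826 -0.62695088  1.05851299]
gearbox [341. 274.] 0.95 [ 0.567 -0.117  0.   ]
gate [345. 247.] 0.85 [ 0.573 -0.122  0.125]
knob [350. 221.] 0.47 [ 0.59  -0.113  0.21 ]
index_post [412. 304.] 0.64 [ 0.597 -0.336  0.125]
index_post [375. 321.] 0.54 [ 0.502 -0.317  0.125]
index_post [365. 237.] 0.53 [ 0.632 -0.126  0.125]
plug_a [324. 258.] 0.52 [ 0.511 -0.114  0.125]
plug_a [342. 271.] 0.5 [ 0.524 -0.171  0.125]
spare_knob [399. 260.] 0.73 [ 0.722 -0.177  0.   ]
spare_knob [388. 305.] 0.71 [ 0.606 -0.262  0.   ]
{'time': 0.7, 'q': array([6.83521599e+01, 4.97831425e+00, 1.00794178e+01, 9.51008212e+01,
       9.85701870e-04, 8.99983257e+01]), 'qd': array([ 0.09492461, -0.06870976, -0.0127676 , -0.00699125, -0.10931226,
        0.08198432]), 'joint_efforts': array([-1.09868633e-03, -5.19971216e+01,  4.64781189e+01,  1.36868675e-03,
       -3.37667643e-05, -1.10922284e-05]), 'ee_pos': array([0.20288838, 0.5112034 , 0.23130056]), 'tcp_rot': array([ 1.79999718e+02, -9.85693618e-04,  1.58353834e+02]), 'wrist_force': array([ 0.8084502 ,  0.19593706, -0.24993368]), 'torque': array([ 0.01188264, -0.03096749, -0.01524459]), 'grasp_force': 0.0, 'opening': 0.08560771854892585}
```

Run:
```python
import cv2,numpy as np
a=cv2.imread("pics/top1.png")[130:300,270:480];b=cv2.imread("pics/side1.png")[170:360,250:460]
cv2.imwrite("pics/c1.png",cv2.resize(a,(735,595),interpolation=3));cv2.imwrite("pics/c2.png",cv2.resize(b,(660,597),interpolation=3))
```

```text
(no output)
```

View pics/c1.png

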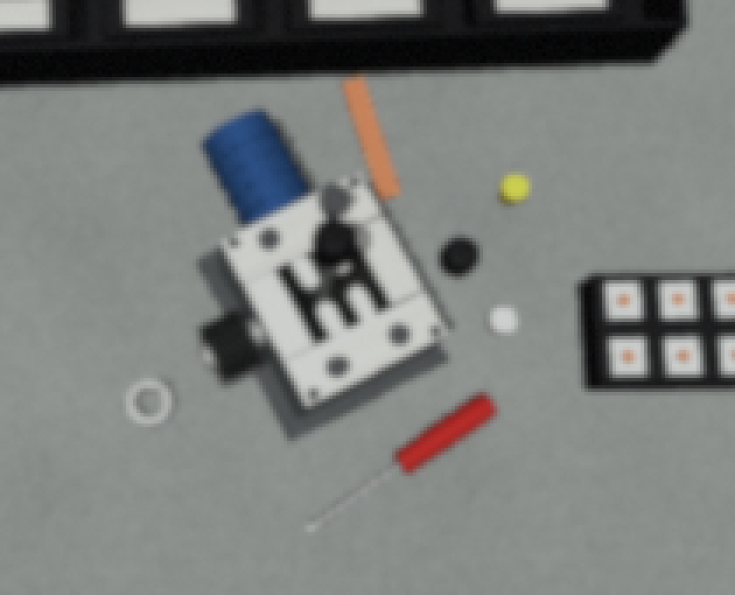

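View pics/c2.png

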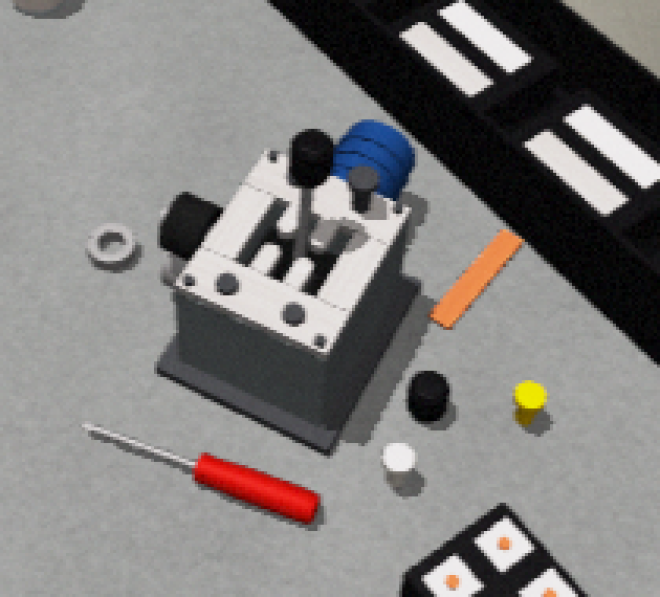

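View pics/side1.png

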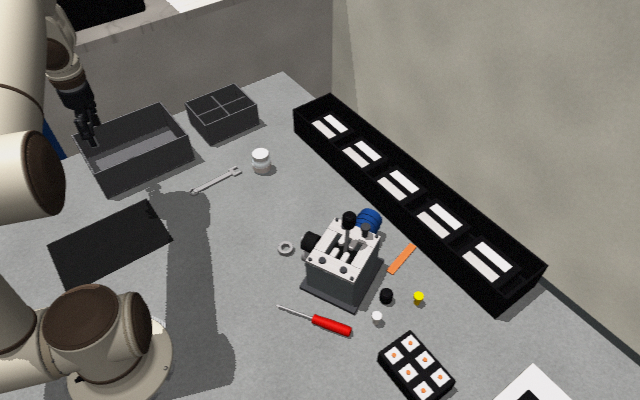

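The marked slot is +x−y: the dark post is at side (365,228), top (366,186). The look-alikes are rejected: white post at side (377,316), yellow post at side (418,297), and the spare knob at side (386,296). The lever knob is at side (349,220) and leans toward +x in the middle slot. Next I refine the pose.

Run:
```python
from h import *
from scipy.optimize import least_squares,minimize
T,S=bot.camera("top"),bot.camera("side")
f=lambda x,y,s,ox,oy:(x/s+ox,y/s+oy)
t=lambda x,y:f(x,y,3.5,270,130); s=lambda x,y:f(x,y,3.143,250,170)
P={(-60,-29):(t(400,332),s(294,313)),(-60,29):(t(338,365),s(228,283)),(60,29):(t(268,238),None)}
obs=[]
for (x,y),(a,b) in P.items():
    for c,p in((T,a),(S,b)):
        if p: obs.append((c,p,x/1e3,y/1e3,.131))
obs.append((T,t(335,197),.06,-.029,.163)); obs.append((S,s(363,174),.06,-.029,.163))
def W(v,x,y,z): return np.array([v[0]+x*np.cos(v[2])-y*np.sin(v[2]),v[1]+x*np.sin(v[2])+y*np.cos(v[2]),z])
R=lambda v:np.concatenate([proj(c,W(v,x,y,z))-p for c,p,x,y,z in obs])
r=least_squares(R,[.57,-.12,.5],loss="soft_l1");print(r.x[:2],np.degrees(r.x[2]),np.round(r.fun if 0 else R(r.x).reshape(-1,2),1))
# gray template refine
G=[cv2.GaussianBlur(cv2.cvtColor(c["color"],cv2.COLOR_RGB2GRAY).astype(np.float32),(0,0),.7) for c in(T,S)]
xs,ys=np.meshgrid(np.arange(-.076,.077,.002),np.arange(-.064,.065,.002));xs=xs.ravel();ys=ys.ravel()
slot=((abs(abs(ys)-.029)<.007)|(abs(ys)<.007))&(abs(xs)<.036)|((abs(xs)<.007)&(abs(ys)<.036))
X2=np.array([(x,y) for x in np.arange(-.1,.1,.002) for y in np.arange(-.09,.09,.002) if abs(x)>.08 or abs(y)>.069])
use=(xs<.0)|(ys>.02)
def samp(g,c,v,x,y):
    q=np.array([proj(c,W(v,a,b,.125)) for a,b in zip(x,y)],np.float32);return cv2.remap(g,q[:,:1],q[:,1:],1).ravel()
def cost(d):
    v=[d[0],d[1],d[2]];o=0
    for g,c in zip(G,(T,S)):
        o+=samp(g,c,v,xs[slot&use],ys[slot&use]).mean()-samp(g,c,v,xs[~slot&use],ys[~slot&use]).mean()
    return o
m=minimize(cost,r.x,method="Nelder-Mead",options=dict(initial_simplex=[r.x,r.x+[.003,0,0],r.x+[0,.003,0],r.x+[0,0,.03]],maxiter=60))
v=m.x;print(v[:2],np.degrees(v[2]),m.fun,cost(r.x))
print("knob tri",k:=tri((T,S),(t(333,240),s(312,157))))
d=k[:2]-v[:2];print("knob gb",d@[np.cos(v[2]),np.sin(v[2])],d@[-np.sin(v[2]),np.cos(v[2])])
ims=[]
for c in(T,S):
    im=cv2.resize(cv2.cvtColor(c["color"],cv2.COLOR_RGB2BGR),None,fx=4,fy=4,interpolation=2);
    for y in(-.029,0,.029):
        q=[proj(c,W(v,a,y+b,.125))*4+2 for a,b in((-.036,-.007),(.036,-.007),(.036,.007),(-.036,.007))]
        cv2.polylines(im,[np.int32(q)],1,(0,0,255),1)
    q=[proj(c,W(v,a,b,.125))*4+2 for a,b in((-.078,-.066),(.078,-.066),(.078,.066),(-.078,.066))]
    cv2.polylines(im,[np.int32(q)],1,(0,255,0),1)
    for a,b in((.06,-.029),):
        cv2.circle(im,tuple(map(int,proj(c,W(v,a,b,.163))*4+2)),3,(255,0,255),-1)
    cv2.circle(im,tuple(map(int,proj(c,k)*4+2)),3,(255,255,0),-1)
    p=proj(c,W(v,0,0,.15))*4;x,y=map(int,p);ims.append(im[y-220:y+220,x-190:x+190])
cv2.imwrite("pics/ov.png",np.hstack(ims))
```

```text
[ 0.56787059 -0.12031803] 25.77769972615597 [[ 0.3 -0.2]
 [-0.1 -0.3]
 [ 0.3 -0.2]
 [-0.5 -0.2]
 [ 0.3 -0.2]
 [-0.3 -0.3]
 [-0.4  0.6]]
[ 0.56969736 -0.11712222] 26.96420759609308 -237.13558959960938 -218.3736
knob tri [ 0.58756425 -0.11233042  0.21328924]
knob gb 0.018097336822053296 -0.0038305659592545675
```

View pics/ov.png

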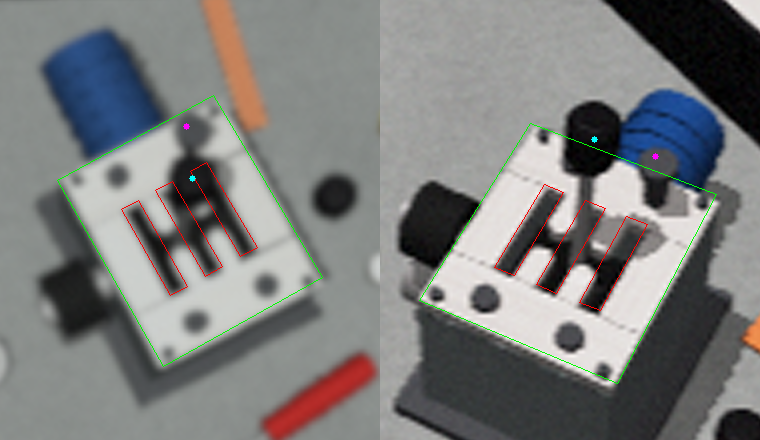

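Request:
send_rows(
  moves=[0.55,-0.97,0.6,0,0,-0.19,-1,0.55,-0.97,0.6,0,0,-0.19,-1,0.55,-0.97,0.6,0,0,-0.19,-1,0.55,-0.97,0.6,0,0,-0.19,-1,0.55,-0.97,0.6,0,0,-0.19,-1,0.55,-0.97,0.6,0,0,-0.19,-1,0.55,-0.97,0.6,0,0,-0.19,-1,0.55,-0.97,0,0,0,-0.19,-1],
)

```text
time: 1.8
ee_pos: [0.3134, 0.3166, 0.3375]
tcp_rot: [179.9, 0.0, 145.2]
wrist_force: [0.0, 0.4, -0.5]
opening: 0.0856
grasp_force: 0.0
```

Request:
send_rows(
  moves=[0.55,-0.97,0,0,0,-0.19,-1,0.55,-0.97,0,0,0,-0.19,-1,0.55,-0.97,0,0,0,-0.19,-1,0.55,-0.97,0,0,0,-0.19,-1,0.55,-0.97,0,0,0,-0.19,-1,0.55,-0.97,0,0,0,-0.19,-1,0.55,-0.97,0,0,0,-0.19,-1,0.55,-0.97,0,0,0,-0.19,-1],
)

```text
time: 2.8
ee_pos: [0.4232, 0.1223, 0.3364]
tcp_rot: [180.0, 0.0, 132.2]
wrist_force: [0.3, -0.2, -0.2]
opening: 0.0854
grasp_force: 0.0
```

Request:
send_rows(
  moves=[0.55,-0.97,0,0,0,-0.19,-1,0.55,-0.97,0,0,0,-0.19,-1,0.55,-0.97,0,0,0,-0.19,-1,0.55,-0.97,0,0,0,-0.19,-1,0.55,-0.97,0,0,0,-0.19,-1,0.55,-0.97,0,0,0,-0.19,-1,0,0,0,0,0,0,-1],
)

```text
time: 3.68
ee_pos: [0.5059, -0.0235, 0.3357]
tcp_rot: [-180.0, -0.0, 122.3]
wrist_force: [0.7, 0.1, 0.4]
opening: 0.0856
grasp_force: 0.0
```

Run:
```python
from h import *
o=bot.get_obs();print(o["time"],o["ee_pos"],o["tcp_rot"],o["q"])
c=bot.camera("wrist");save(c,"w1");print(-np.array(c["R"]).T@c["t"])
for q in("gate","knob","index_post","plug_a"):
    for r in bot.landmark_of("wrist",q)[:3]: print(q,np.round(r["pixel"]),round(r["p"],2),onz(c,r["pixel"],dict(gate=.125,knob=.214,index_post=.125,plug_a=.125)[q]))
```

```text
3.675 [ 0.50589362 -0.02347607  0.33572427] [-1.79957165e+02 -2.23217398e-02  1.22305546e+02] [-2.65339559e+00  2.85576423e+00  1.97662075e+01  1.06958340e+02
 -6.25012512e-03  5.50410524e+01]
[0.46697509 0.04065872 0.48009716]
gate [324. 273.] 0.97 [ 0.5725699  -0.12231569  0.125     ]
gate [203. 369.] 0.48 [ 0.51756304 -0.31279328  0.125     ]
gate [393. 310.] 0.32 [ 0.66547304 -0.11940981  0.125     ]
knob [345. 322.] 0.96 [ 0.58756613 -0.11258483  0.214     ]
knob [320. 229.] 0.67 [ 0.52211484 -0.04997776  0.214     ]
knob [323. 273.] 0.26 [ 0.54542578 -0.082119    0.214     ]
index_post [317. 345.] 0.89 [ 0.61692106 -0.2073793   0.125     ]
index_post [256. 301.] 0.71 [ 0.52624734 -0.19452781  0.125     ]
index_post [371. 298.] 0.65 [ 0.63554305 -0.12037902  0.125     ]
plug_a [268. 285.] 0.77 [ 0.52771173 -0.16891886  0.125     ]
plug_a [271. 238.] 0.75 [ 0.50130205 -0.11666641  0.125     ]
plug_a [379. 251.] 0.59 [ 0.60979206 -0.06750604  0.125     ]
```

View pics/w1.png

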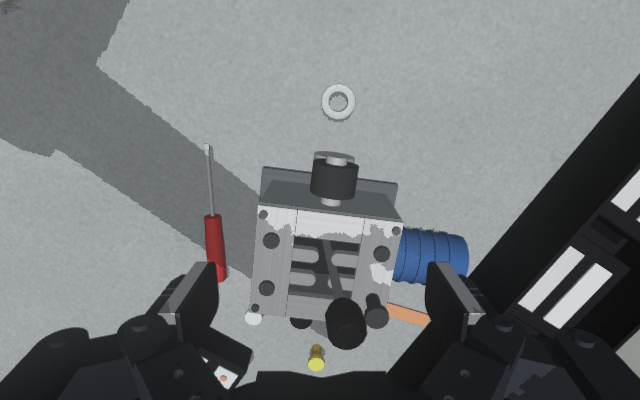

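```bash
cat > fit.py <<'E'
from h import *
from scipy.optimize import least_squares
T,S,Wc=bot.camera("top"),bot.camera("side"),bot.camera("wrist")
def blob(c,p,r=7):
    g=255-cv2.cvtColor(c["color"],cv2.COLOR_RGB2GRAY).astype(float)
    x,y=map(int,np.round(p));w=g[y-r:y+r+1,x-r:x+r+1];w=np.clip(w-np.median(w)-40,0,80)
    Y,X=np.mgrid[y-r:y+r+1,x-r:x+r+1];return np.array([(w*X).sum(),(w*Y).sum()])/w.sum()
f=lambda x,y,s,ox,oy:((x+.5)/s+ox-.5,(y+.5)/s+oy-.5)
t=lambda x,y:f(x,y,3.5,270,130); s=lambda x,y:f(x,y,3.143,250,170)
obs=[]
for x,y,a,b,w in((-60,-29,t(400,333),s(294,314),(267,288)),(-60,29,t(338,366),s(228,284),(271,240)),(60,29,t(268,238),None,(381,253))):
    for c,p,r in((T,a,4),(S,b,5),(Wc,w,10)):
        if p: q=blob(c,p,r);print(np.round(p,1),np.round(q,1));obs.append((c,q,x/1e3,y/1e3,.130))
obs+=[(T,t(335,197),.06,-.029,.163),(S,s(363,174),.06,-.029,.163)]
def W(v,x,y,z): return np.array([v[0]+x*np.cos(v[2])-y*np.sin(v[2]),v[1]+x*np.sin(v[2])+y*np.cos(v[2]),z])
for cs in((T,),(S,),(Wc,),(T,S,Wc)):
    oo=[o for o in obs if any(o[0] is c for c in cs)]
    R=lambda v:np.concatenate([proj(c,W(v,x,y,z))-p for c,p,x,y,z in oo])
    r=least_squares(R,[.57,-.12,.45],loss="soft_l1");print(r.x[:2],np.degrees(r.x[2]),np.round(R(r.x),1))
E
python3 fit.py
```

```text
[383.9 224.8] [385.1 225.2]
[343.2 269.6] [342.9 269.7]
[267 288] [265.7 287.7]
[366.2 234.2] [nan nan]
[322.2 260. ] [321.7 260.1]
[271 240] [272.3 235.4]
[346.2 197.6] [nan nan]
[381 253] [379.  252.9]fit.py:7: RuntimeWarning: invalid value encountered in divide
  Y,X=np.mgrid[y-r:y+r+1,x-r:x+r+1];return np.array([(w*X).sum(),(w*Y).sum()])/w.sum()
Traceback (most recent call last):
  File "fit.py", line 19, in <module>
    r=least_squares(R,[.57,-.12,.45],loss="soft_l1");print(r.x[:2],np.degrees(r.x[2]),np.round(R(r.x),1))
ValueError: Residuals are not finite in the initial point.
```

Blobs are unreliable here, so I use the eyeballed points directly.

```bash
sed -i 's/q=blob(c,p,r);print(np.round(p,1),np.round(q,1));/q=np.array(p);/' fit.py
cat >> fit.py <<'E'
v=r.x;k=tri((T,S,Wc),(t(333,241),s(312,157),(345.5,324)));d=k[:2]-v[:2]
print("knob",k,d@[np.cos(v[2]),np.sin(v[2])],d@[-np.sin(v[2]),np.cos(v[2])])
im=cv2.resize(cv2.cvtColor(Wc["color"],cv2.COLOR_RGB2BGR),None,fx=3,fy=3,interpolation=2)
pl=lambda pts,z,col:cv2.polylines(im,[np.int32([proj(Wc,W(v,a,b,z))*3+1 for a,b in pts])],1,col,1)
for y in(-.029,0,.029): pl(((-.036,y-.007),(.036,y-.007),(.036,y+.007),(-.036,y+.007)),.125,(0,0,255))
pl(((-.078,-.066),(.078,-.066),(.078,.066),(-.078,.066)),.125,(0,255,0))
a=np.linspace(0,6.28,30);pl([(.06+.013*np.cos(i),-.029+.013*np.sin(i)) for i in a],.163,(255,0,255))
cv2.imwrite("pics/ov2.png",im[560:1080,700:1320])
E
python3 fit.py
```

```text
[ 0.56798918 -0.118928  ] 25.227912916688243 [ 0.   0.1 -0.  -0.1  0.3  0.  -0.2  0. ]
[ 0.56832332 -0.11953632] 26.086526450387154 [ 0.4 -0.4 -0.1 -0.1 -0.2  0.6]
[ 0.56907383 -0.11652865] 25.386981217741415 [-0.3 -0.2 -0.1  0.3  0.4 -0.1]
[ 0.56897176 -0.1172687 ] 25.37947646993456 [-0.5 -0.3 -0.4 -1.1 -0.7  0.2 -0.6 -0.4 -0.7 -1.1 -0.5  0.8 -0.3 -0.3
 -0.1  0.4 -0.9 -0.3 -0.4  0.1]
knob [ 0.58780648 -0.1114465   0.21452473] 0.019512418215764243 -0.002812484519504312
```

View pics/ov2.png

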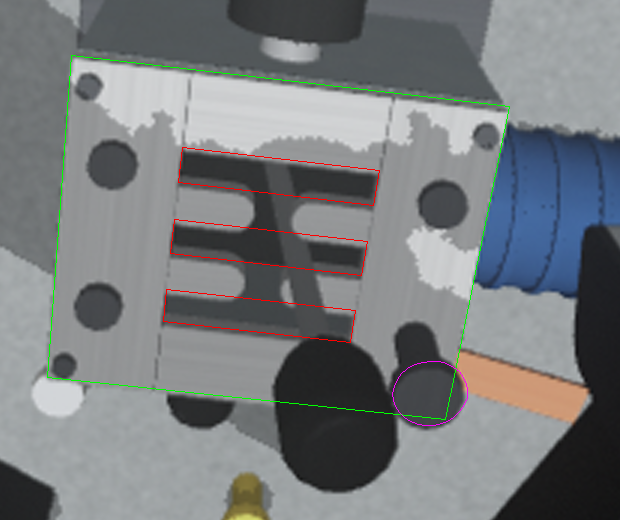

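Request:
send_rows(
  moves=[0.65,-0.69,0,0,0,-0.16,-1,0.65,-0.69,0,0,0,-0.16,-1,0.65,-0.69,0,0,0,-0.16,-1,0.65,-0.69,0,0,0,-0.16,-1,0.65,-0.69,0,0,0,-0.16,-1,0,0,-1,0,0,0,-1,0,0,-1,0,0,0,-1,0,0,0,0,0,0,-1],
)

```text
time: 5.22
ee_pos: [0.586, -0.1084, 0.2845]
tcp_rot: [-179.8, -0.1, 115.6]
wrist_force: [0.3, 0.3, 1.2]
opening: 0.0857
grasp_force: 0.0
```

Request:
send_rows(
  moves=[0,0,-0.8,0,0,0,-1,0,0,-0.8,0,0,0,-1,0,0,-0.8,0,0,0,-1,0,0,-0.8,0,0,0,-1,0,0,0,0,0,0,-0.2,0,0,0,0,0,0,-0.2,0,0,0,0,0,0,-0.2,0,0,0,0,0,0,-0.2],
)

```text
time: 6.22
ee_pos: [0.5869, -0.1086, 0.207]
tcp_rot: [180.0, 0.0, 115.6]
wrist_force: [0.7, 0.6, 0.7]
opening: 0.051
grasp_force: 0.0
```

Run:
```python
from h import *
ims=[]
c=bot.camera("side");p=proj(c,[.58,-.11,.2]);x,y=map(int,p);ims.append(c["color"][y-70:y+70,x-60:x+60])
c=bot.camera("wrist");w=c["color"][200:400,120:520]
a=cv2.resize(ims[0],(360,420),interpolation=2);b=cv2.resize(w,(440,220))
b=np.vstack([b,np.zeros((200,440,3),np.uint8)])
cv2.imwrite("pics/s2.png",cv2.cvtColor(np.hstack([a,b]),4))
```

```text
(no output)
```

View pics/s2.png

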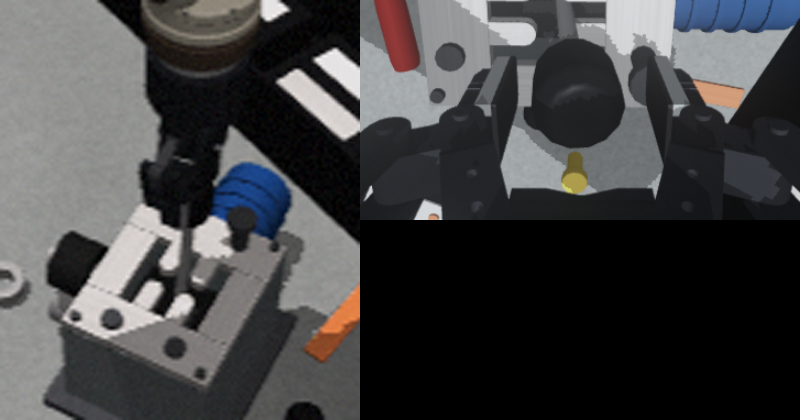

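Request:
send_rows(
  moves=[0,0,0,0,0,0,0,0,0,0,0,0,0,0,-0.15,-0.07,0,0,0,0,0,-0.15,-0.07,0,0,0,0,0,-0.15,-0.07,0,0,0,0,0,-0.15,-0.07,0,0,0,0,0,-0.15,-0.07,0,0,0,0,0,-0.15,-0.07,0,0,0,0,0],
)

```text
time: 7.32
ee_pos: [0.5639, -0.1192, 0.2064]
tcp_rot: [180.0, 0.0, 115.6]
wrist_force: [2.4, 1.8, 2.0]
opening: 0.0429
grasp_force: 1.4
```

Request:
send_rows(
  moves=[0,0,0,0,0,0,0,0,0,0,0,0,0,0],
)

```text
time: 7.58
ee_pos: [0.5641, -0.1191, 0.2062]
tcp_rot: [-180.0, -0.0, 115.5]
wrist_force: [1.4, 0.7, 2.4]
opening: 0.0427
grasp_force: 1.0
```

Run:
```python
from h import *
o=bot.get_obs();d=o["ee_pos"][:2]-[.5686,-.118];print(o["ee_pos"],d@[.9033,.4289],d@[-.4289,.9033],o["opening"])
c=bot.camera("wrist")
for r in bot.boxes_of("wrist","knob")[:2]:print(r)
E=lambda x,y:(.5686+.9033*x-.4289*y,-.118+.4289*x+.9033*y)
im=cv2.resize(cv2.cvtColor(c["color"],4),None,fx=2,fy=2,interpolation=2)
q=[proj(c,(*E(.017*np.cos(a),.017*np.sin(a)),.235))*2 for a in np.linspace(0,6.28,40)]
cv2.polylines(im,[np.int32(q)],1,(0,0,255),1)
for y in(-.029,0,.029): cv2.polylines(im,[np.int32([proj(c,(*E(a,y+b),.125))*2 for a,b in((-.036,-.007),(.036,-.007),(.036,.007),(-.036,.007))])],1,(0,255,0),1)
cv2.imwrite("pics/w3.png",im[300:800,250:1050])
```

```text
[ 0.5640999  -0.11908236  0.20622124] -0.004529165142553016 0.0009523967724014036 0.04265997747601567
{'extent': [297.9, 237.3, 379.2, 335.8], 'p': 0.65}
```

View pics/w3.png

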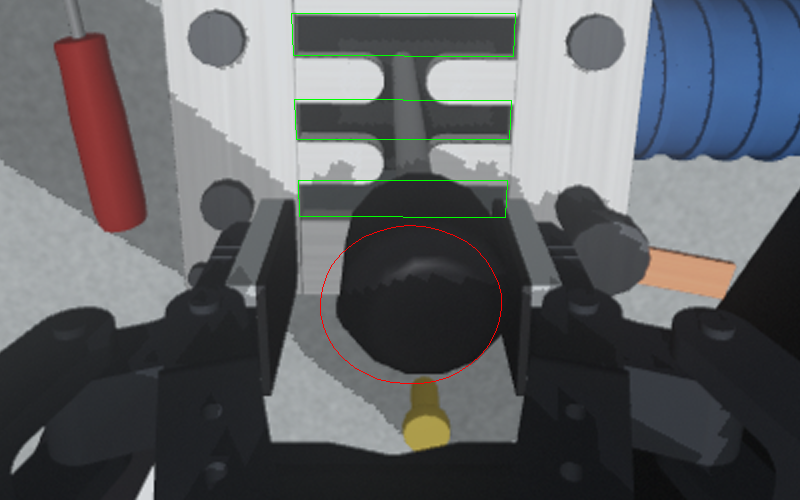

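Request:
send_rows(
  moves=[-0.04,-0.02,0,0,0,0,0,0,0,0,0,0,0,0,0.1,0.05,0,0,0,0,0,0.1,0.05,0,0,0,0,0,0,0,0.8,0,0,0,0,0,0,0.8,0,0,0,0,0,0,0.8,0,0,0,0,-0.35,0.74,0,0,0,0,0.53],
)

```text
time: 8.68
ee_pos: [0.5597, -0.0988, 0.267]
tcp_rot: [180.0, 0.1, 115.5]
wrist_force: [0.9, -0.1, 0.4]
opening: 0.0257
grasp_force: 0.0
```

Request:
send_rows(
  moves=[-0.35,0.74,0,0,0,0,0.53,0,0,0,0,0,0,0.53,0,0,0,0,0,0,0.53,0,0,0,0,0,0,0.53],
)

```text
time: 9.18
ee_pos: [0.5506, -0.0802, 0.266]
tcp_rot: [-180.0, -0.0, 115.5]
wrist_force: [-0.0, 0.0, 0.1]
opening: 0.0202
grasp_force: 0.0
```

```bash
cat > st.py <<'E'
from h import *
o=bot.get_obs();d=o["ee_pos"][:2]-[.5686,-.118];print(o["time"],o["ee_pos"],"gb",d@[.9033,.4289],d@[-.4289,.9033],o["opening"])
E
python3 st.py
```

```text
9.175 [ 0.55061832 -0.08016054  0.26595714] gb -1.3508551108546194e-05 0.04189272757440278 0.020153694582549116
```

Request:
send_rows(
  moves=[0,0,-0.8,0,0,0,0.53,0,0,-0.8,0,0,0,0.53,0,0,-0.84,0,0,0,0.53,0.1,-0.21,0,0,0,0,0.53,0.1,-0.21,0,0,0,0,0.53,0.1,-0.21,0,0,0,0,0.53,0.09,-0.18,0,0,0,0,0.53,0.09,-0.18,0,0,0,0,0.53],
)

```text
time: 10.18
ee_pos: [0.5629, -0.1049, 0.2057]
tcp_rot: [180.0, -0.0, 115.6]
wrist_force: [-0.9, 2.5, 2.9]
opening: 0.0199
grasp_force: 1.3
```

Request:
send_rows(
  moves=[0.09,-0.18,0,0,0,0,0.53,0.09,-0.18,0,0,0,0,0.53,0.09,-0.18,0,0,0,0,0.53],
)

```text
time: 10.55
ee_pos: [0.5695, -0.1186, 0.2053]
tcp_rot: [180.0, -0.0, 115.6]
wrist_force: [-1.0, 1.6, 1.2]
opening: 0.02
grasp_force: 1.3
```

```bash
python3 st.py
```

```text
10.55 [ 0.56950921 -0.11855532  0.20532063] gb 0.0005831124481204605 -0.0008915817960754876 0.020039676726510417
```

Request:
send_rows(
  moves=[0.08,-0.18,0,0,0,0,0.53,0.08,-0.18,0,0,0,0,0.53,0.08,-0.18,0,0,0,0,0.53,0.08,-0.18,0,0,0,0,0.53,0,0,0,0,0,0,0.53],
)

```text
time: 11.18
ee_pos: [0.5775, -0.1367, 0.2051]
tcp_rot: [-180.0, 0.0, 115.5]
wrist_force: [-0.4, 0.7, 0.2]
opening: 0.0201
grasp_force: 0.4
```

```bash
python3 st.py
python3 - <<'E'
from h import *
ims=[]
for n in("side","wrist"):
    c=bot.camera(n)
    x,y=map(int,proj(c,[.56,-.15,.16])); y=min(y,310)
    r=65 if n=="side" else 130
    ims.append(cv2.resize(c["color"][max(0,y-r):y+r,x-r:x+r],(395,395),interpolation=2))
cv2.imwrite("pics/s4.png",cv2.cvtColor(np.hstack(ims),4))
E
```

```text
11.175 [ 0.57753162 -0.13671356  0.2051015 ] gb 4.1684257191633485e-05 -0.020734726258940652 0.020092408531223294
```

View pics/s4.png

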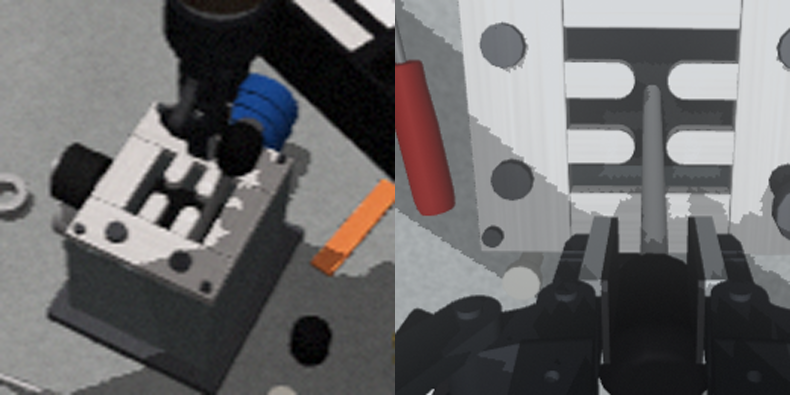

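Request:
send_rows(
  moves=[0.04,-0.08,0,0,0,0,0.53,0,0,0,0,0,0,0.53],
)

```text
time: 11.52
ee_pos: [0.5784, -0.1383, 0.2054]
tcp_rot: [180.0, -0.0, 115.6]
wrist_force: [-1.6, 1.8, -0.9]
opening: 0.02
grasp_force: 0.8
```

Request:
send_rows(
  moves=[0.03,-0.06,0,0,0,0,0.53,0,0,0,0,0,0,0.53],
)

```text
time: 11.78
ee_pos: [0.5791, -0.1398, 0.2052]
tcp_rot: [-180.0, -0.0, 115.6]
wrist_force: [-0.5, 1.9, -1.0]
opening: 0.0199
grasp_force: 0.9
```

```bash
python3 st.py
```

```text
11.775 [ 0.57912389 -0.13981825  0.20522253] gb 0.00014837918906781538 -0.02422212245410412 0.019943248587312955
```

Request:
send_rows(
  moves=[-0.1,0.22,0,0,0,0,0.53,-0.1,0.22,0,0,0,0,0.53,0,0,0.8,0,0,0,0.53,0,0,0.8,0,0,0,0.53,0,0,0.9,0,0,0,-1,0.31,-0.65,0,0,0,0,-1,0.31,-0.65,0,0,0,0,-1,0,0,0,0,0,0,-1],
)

```text
time: 12.78
ee_pos: [0.5899, -0.1629, 0.2658]
tcp_rot: [-179.9, -0.1, 115.4]
wrist_force: [0.7, 0.5, -1.0]
opening: 0.085
grasp_force: 0.0
```

Request:
send_rows(
  moves=[0,0,0,0,0,0,-1,0,0,0,0,0,0,-1,0,0,0,0,0,0,-1],
)

```text
time: 13.15
ee_pos: [0.5895, -0.161, 0.2679]
tcp_rot: [180.0, 0.0, 115.6]
wrist_force: [-0.1, -0.2, 0.1]
opening: 0.0855
grasp_force: 0.0
```

```bash
python3 st.py
python3 - <<'E'
from h import *
ims=[]
for n in("side","wrist"):
    c=bot.camera(n)
    x,y=map(int,proj(c,[.56,-.15,.16])); y=min(y,270)
    r=65 if n=="side" else 130
    ims.append(cv2.resize(c["color"][max(0,y-r):y+r,x-r:x+r],(395,395),interpolation=2))
cv2.imwrite("pics/s5.png",cv2.cvtColor(np.hstack(ims),4))
E
```

```text
13.15 [ 0.58954026 -0.16100773  0.26787504] gb 0.000469322354120911 -0.04783016114019229 0.0855176964330875
```

View pics/s5.png

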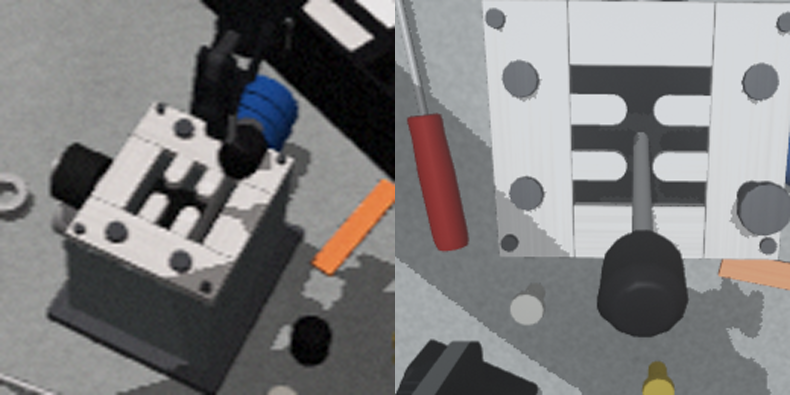

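Request:
send_rows(
  moves=[0,0,-0.9,0,0,0,-1,0,0,-0.9,0,0,0,-1,0,0,-0.9,0,0,0,-1,0,0,0,0,0,0,-0.13,0,0,0,0,0,0,-0.13,0.18,0.09,0,0,0,0,-0.13,0.18,0.09,0,0,0,0,-0.13,0.18,0.09,0,0,0,0,-0.13],
)

```text
time: 14.25
ee_pos: [0.6034, -0.1546, 0.2008]
tcp_rot: [-180.0, 0.0, 115.5]
wrist_force: [-3.0, -2.2, 1.6]
opening: 0.0482
grasp_force: 1.4
```

Request:
send_rows(
  moves=[0.18,0.085,0,0,0,0,-0.13,0.18,0.085,0,0,0,0,-0.13,0.18,0.085,0,0,0,0,-0.13,0.18,0.085,0,0,0,0,-0.13],
)

```text
time: 14.75
ee_pos: [0.6211, -0.1464, 0.2001]
tcp_rot: [-179.9, 0.0, 115.5]
wrist_force: [-3.0, -4.6, 2.0]
opening: 0.0481
grasp_force: 2.6
```

```bash
python3 st.py
```

```text
14.75 [ 0.62106978 -0.14642208  0.2000958 ] gb 0.03520571806446989 -0.04817795241903714 0.04812225865525473
```

Request:
send_rows(
  moves=[0.18,0.085,0,0,0,0,-0.13,0.18,0.085,0,0,0,0,-0.13,0.14,0.065,0,0,0,0,-0.13,0,0,0,0,0,0,-0.13],
)

```text
time: 15.25
ee_pos: [0.6339, -0.1399, 0.1995]
tcp_rot: [-180.0, -0.0, 115.6]
wrist_force: [-0.9, -1.4, -0.7]
opening: 0.0482
grasp_force: 0.5
```

```bash
python3 st.py
```

```text
15.25 [ 0.63385309 -0.13987329  0.19954141] gb 0.04956165959831638 -0.04774519047997474 0.04816101465727201
```

Request:
send_rows(
  moves=[0.07,0.035,0,0,0,0,-0.13,0,0,0,0,0,0,-0.13],
)

```text
time: 15.5
ee_pos: [0.6353, -0.1392, 0.2]
tcp_rot: [-180.0, -0.0, 115.6]
wrist_force: [-2.9, -1.7, -1.2]
opening: 0.0484
grasp_force: 1.2
```

Request:
send_rows(
  moves=[0.06,0.03,0,0,0,0,-0.13,0,0,0,0,0,0,-0.13],
)

```text
time: 15.75
ee_pos: [0.6369, -0.1384, 0.2003]
tcp_rot: [180.0, -0.0, 115.6]
wrist_force: [-2.8, -1.6, -1.9]
opening: 0.0483
grasp_force: 1.3
```

Request:
send_rows(
  moves=[0.04,0.02,0,0,0,0,-0.13,0,0,0,0,0,0,-0.13],
)

```text
time: 16.0
ee_pos: [0.6379, -0.138, 0.2003]
tcp_rot: [180.0, -0.0, 115.6]
wrist_force: [-3.1, -0.9, -1.2]
opening: 0.048
grasp_force: 1.5
```

```bash
python3 st.py
```

```text
16.0 [ 0.63793996 -0.1379689   0.20026437] gb 0.05407012841465436 -0.04777781550376641 0.04796415322333664
```

Request:
send_rows(
  moves=[0.04,0.02,0,0,0,0,-0.13,0,0,0,0,0,0,-0.13],
)

```text
time: 16.25
ee_pos: [0.639, -0.1375, 0.2003]
tcp_rot: [180.0, -0.0, 115.6]
wrist_force: [-3.2, -1.4, -2.0]
opening: 0.0481
grasp_force: 1.4
```

Request:
send_rows(
  moves=[0.04,0.02,0,0,0,0,-0.13,0,0,0,0,0,0,-0.13],
)

```text
time: 16.5
ee_pos: [0.64, -0.137, 0.2003]
tcp_rot: [180.0, 0.0, 115.6]
wrist_force: [-3.1, -1.1, -1.6]
opening: 0.0478
grasp_force: 1.4
```

Request:
send_rows(
  moves=[0.03,0.015,0,0,0,0,-0.13,0,0,0,0,0,0,-0.13],
)

```text
time: 16.75
ee_pos: [0.6407, -0.1367, 0.2003]
tcp_rot: [180.0, 0.0, 115.6]
wrist_force: [-2.7, -1.6, -1.5]
opening: 0.0482
grasp_force: 1.7
```

Request:
send_rows(
  moves=[0.04,0.02,0,0,0,0,-0.13,0,0,0,0,0,0,-0.13],
)

```text
time: 17.0
ee_pos: [0.6416, -0.1362, 0.2002]
tcp_rot: [-180.0, -0.0, 115.6]
wrist_force: [-4.2, -2.1, -2.3]
opening: 0.0486
grasp_force: 2.1
```

Request:
send_rows(
  moves=[0.04,0.02,0,0,0,0,-0.13,0,0,0,0,0,0,-0.13],
)

```text
time: 17.25
ee_pos: [0.6424, -0.1358, 0.2001]
tcp_rot: [-180.0, -0.0, 115.5]
wrist_force: [-5.0, -2.2, -2.3]
opening: 0.0484
grasp_force: 2.5
```

```bash
python3 st.py
python3 - <<'E'
from h import *
ims=[]
for n in("side","wrist"):
    c=bot.camera(n)
    x,y=map(int,proj(c,[.58,-.14,.16])); y=min(y,270)
    r=65 if n=="side" else 130
    ims.append(cv2.resize(c["color"][max(0,y-r):y+r,x-r:x+r],(395,395),interpolation=2))
cv2.imwrite("pics/s6.png",cv2.cvtColor(np.hstack(ims),4))
E
```

```text
17.25 [ 0.64239772 -0.1357886   0.20007712] gb 0.05903194807097365 -0.04772028454209007 0.04841850689074161
```

View pics/s6.png

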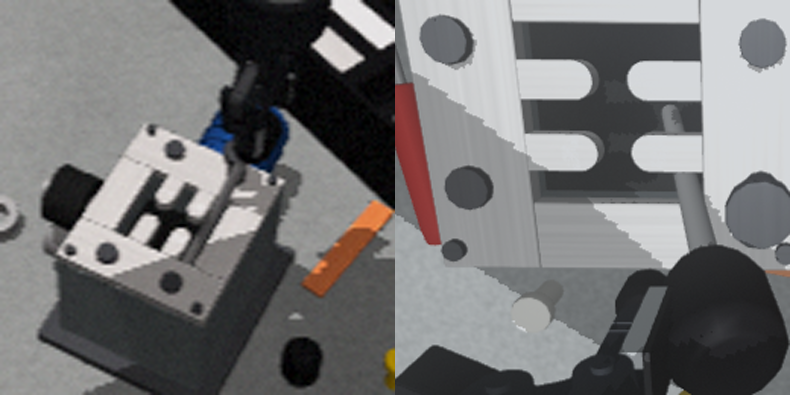

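The force is rising and the rod is at the slot end beside the dark post, so the lever is home. I back off, rise and hand in.

Request:
send_rows(
  moves=[-0.12,-0.06,0,0,0,0,-0.13,-0.12,-0.06,0,0,0,0,-0.2,0,0,0.5,0,0,0,-0.2,0,0,0.9,0,0,0,-0.2,0,0,0.9,0,0,0,-0.2,0,0,0.9,0,0,0,-0.2,0,0,0.9,0,0,0,-0.2,0,0,0,0,0,0,-0.2],
)

```text
time: 18.35
ee_pos: [0.6373, -0.1387, 0.3054]
tcp_rot: [179.8, 0.1, 115.6]
wrist_force: [-0.5, -0.3, -0.3]
opening: 0.0512
grasp_force: 0.0
```

Run:
```python
from h import *
cs=[];ps=[]
for n in("top","side","wrist"):
    c=bot.camera(n);r=bot.landmark_of(n,"knob")
    for q in r[:2]:
        k=onz(c,q["pixel"],.204);d=k[:2]-[.5686,-.118];print(n,round(q["p"],2),d@[.9033,.4289],d@[-.4289,.9033])
o=bot.get_obs();print(o["ee_pos"],o["wrist_force"])
```

```text
side 0.68 0.05180085322733008 -0.05291259026752413
wrist 0.58 0.04986881282670145 -0.04933922514301012
[ 0.63642597 -0.13861642  0.30188458] [ 0.65602369  0.44621786 -1.38608896]
```

The knob reads about (+50, −49) mm, so it is home in +x−y.

```bash
python3 -c "
from workcell import bot
print(bot.job_done())"
```

```text
the job is handed in; nothing more can be done
None
```

I pushed the lever home in the +x−y corner slot, the one marked by the dark index post, and handed the job in at about 18 s. Wrist force stayed at or below about 6 N, and the knob last read at about (+50, −49) mm in the gearbox frame. The judge returned no verdict.

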